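Unload the forming die and hold its index plunger out

TASK

Lift the formed U-bracket out of the open die and stand it, base down, in the shallow grey tray, leaving the index plunger seated while you do so. Then pull the sprung index plunger fully back by its knob so that its pin is clear of the seat hole, and finish while still holding it there, so that a colleague can turn the plate. Leave the loose things round the work where they are.

Things in the scene. Friction and masses are not known exactly. Their poses are not given: they have to be found in the camera images.
- die_fixture: Fixed die fixture: dark steel base 140 x 110 x 14 mm, grey riser block, round aluminium plate 100 mm across (top 95 mm up) with the die block on it at x = +35 mm, y = 0. Origin on the table under it, z up. An upright grey lug, top 101 mm up, x = -47 to -29 mm, guides the plunger, whose knob sticks out on the -x side. The plate does not turn here.
- die_floor (a point): Centre of the floor of the die's open cavity, 101 mm above the table, axes as the fixture's. Cavity 37 mm (x) by 47 mm (y), 16 mm deep, in a steel block 74 mm (x) by 66 mm (y) whose flat top is 117 mm above the table.
- index_plunger (a joint): Travel in m of the sprung index plunger: 0 = pin seated 10 mm deep in the seat hole of the plate's rim, 0.015 = fully back at its stop. It slides level along the fixture's -x, away from the plate. The spring resists with about 5 N seated, 8 N fully back, and returns the plunger when let go.
- plunger_knob (a point): Centre of the plunger's black knob, on its axis, 84 mm above the table, 80 mm to the -x side of the fixture's origin when seated; moves with the knob. A lying cylinder 26 mm in diameter, 30 mm long, axis along the fixture's x; free at both sides and above; a 10 mm rod, 14 mm of it bare when seated, joins it to the lug. Pinch it across its diameter from above.
- bracket: Loose aluminium U-bracket, about 0.12 kg, 4 mm sheet. Origin: centre of the base's underside, z up. Base 34 mm (x) by 44 mm (y); two upright legs at its x ends, 44 mm high, 34 mm over their outer faces. It starts standing in the die cavity, x nearly along the fixture's x, legs rising 28 mm above the die block. Pinch it across the legs' outer faces.
- tray: Shallow open grey plastic tray, fixed, 140 mm (x) by 110 mm (y) outside, 16 mm high, walls and floor 4 mm thick. Origin at the centre of its underside on the table; z up.
- capacitor_1: Bystander: loose dark blue capacitor 25 mm across, 46 mm high, standing. Origin at the centre of its underside.
- step_gauge: Bystander: loose aluminium step gauge 26 x 68 x 24 mm. Origin at the centre of its underside.
- spare_die: Bystander: loose steel block with two bores, 28 x 60 x 18 mm. Origin at the centre of its underside.

How it is judged (in metres and radians):
On the way, in this order (a step that is already met when the one before it is completed fails the run):
1. the bracket is lifted clear of the die (z of bracket in the frame of die_fixture above 0.12 m), for 0.1 s.
2. the bracket stands base down in the tray, released (x of bracket in the frame of tray between -0.05 and 0.05 m and y of bracket in the frame of tray between -0.04 and 0.04 m and z of bracket in the frame of tray between 0 and 0.009 m and angle between bracket's own z axis and vertical below 0.15 rad and contact force between bracket and the arm below 0.1 N and contact force between bracket and the fingers below 0.1 N and linear speed of bracket below 0.03 m/s), for 0.3 s.
3. the plunger is pulled fully back by the gripper (value of joint index_plunger above 0.0125 m and contact force between the fingers and die_fixture above 2 N), for 0.3 s.
At the end, for the whole second after the job is handed in: The bracket stands base down (within 0.15 rad) at rest inside the tray, on its floor, touched by no part of the robot; the index plunger is held by the fingers at least 12.5 mm back of its 15 mm travel through the last second (all of step 2 and all of step 3); the arm keeps its last pose, push and grip.
It fails at once if the plunger is drawn back more than 5 mm while the bracket is not yet in the tray (value of joint index_plunger above 0.005 m and horizontal distance between bracket and tray above 0.07 m).
It fails at once if the capacitor_1 is displaced by more than 20 mm (distance of capacitor_1 from where it was at the start of the episode above 0.02 m).
It fails at once if the step_gauge is displaced by more than 20 mm (distance of step_gauge from where it was at the start of the episode above 0.02 m).
It fails at once if the spare_die is displaced by more than 20 mm (distance of spare_die from where it was at the start of the episode above 0.02 m).
It also fails if it takes over 54 s, if anything falls off the work surface, if the arm or the gripper's body presses on something with over 40 N, if the wrist force passes 120 N, or if a joint passes its speed limit or range.

ROBOT

A 6-joint arm with a two-finger parallel gripper is mounted at the origin on the work surface; the furniture and walls round the work are solid. World frame = base frame: x ahead of the robot, y to its left, z up, the work surface at z = 0. Lengths are in mm, angles in rad, forces in N, time in s.
With the tool pointing down it reaches from about 300 to 775 mm from the base axis. Payload 14.6 kg.
Tool frame: the origin (TCP) lies at the very end of the fingers, on their centre line; the grasp point (between the pads) lies 19 mm behind it (bot.hold_point_z is the z of the grasp point in the tool frame, in mm); z points along the fingers, y is the line along which they close (so a half turn about z gives the same grasp; the last joint's range is limited). The gripper opens to 94 mm and grips with 3 to 60 N. Pads are 16 mm wide; open, the fingers measure 119 mm over their backs; the gripper's body (75 mm by 177 mm) begins 78 mm behind the grasp point.
Start: joints at [-1.37, 0.3, 1.521, -0, 1.321, -0.067], TCP at [145.529, -530.387, 205.446] pointing down, gripper open.
Joint ranges: [-3.03, 3.03], [-0.79, 2.21], [0.23, 2.52], [-1.04, 4.18], [0, 3.07], [-2.55, 2.55]. Speed limits (rad/s): [2.22, 2.22, 2.57, 3.14, 3.14, 3.14].

INTERFACE

Orientations are given as a rotation vector (axis times angle).
In Python, from workcell import bot gives the robot as it stands.
- The arm moves only by the shell command python3 -m jog 'ROWS' [FORCE]. ROWS is text: rows parted by semicolons, each of 7 numbers parted by spaces: the opening, from 0 (shut) to 1 (fully open), then the shift along the tool's x, y, z in mm, then the turn, a rotation vector about the tool's x, y, z in rad. In form: gripper tx ty tz rx ry rz; .... A call has 1 to 8 rows; each row shifts and turns the commanded pose from where the row before left it, along the tool's axes as they then stand; what a row does not reach is not made up. A row lasts 1/8 s, in which the tool goes at most 62.5 mm and 10.7 degrees, less where a joint would pass 70% of its speed; a pose out of reach is approached as far as the arm can. A call is refused whole if a number of a shift passes 62.5 or a number of a turn 0.188, either way. A call with a gripper value outside its range is refused whole. The fingers move at their own pace and stop on an object; FORCE is the grip in N (left out, the last holds). Time passes only in rows, so rows that do not move let the fingers close. It gives the time, the measured TCP pose, the force, the opening and the grip force at its end, in the units of the state.
- bot.read_state(): the state, without advancing time (a new reading comes with each control period).
- bot.grab_frame(name): name is "side" or "top"; returns a dict with "pixels" (480x640x3 uint8, blue, green, red), "intrinsics" (3x3 intrinsics, pixels), "R" (3x3) and "t" (3): a world point X has camera coordinates R X + t. Camera axes: x right, y down, z forward; pixel columns grow to the right and rows downward; lengths in mm; the calibration is good to about 2 mm. A picture is of the moment at which its call begins. There is no depth.
- bot.sign_off(): hands the job in; it is judged then, once.
The state is a dict: "t": time; "joints": joint angles; "joint_vel": joint speeds; "joint_torque": joint torques, N m; "position": TCP position; "orientation": TCP orientation; "ft_force": force on the tool from outside, world axes, zero at the start; "ft_torque": the same for the moment, N m; "width": finger opening in mm; "grip_force": force on a finger pad.
Only numpy, scipy, OpenCV 4.12 (cv2) and the standard library are available. Lean on these libraries where they do the work, as an engineer would, in place of code of your own. Each camera call takes 0.05 s, during which the arm holds its last target. There are 200 camera calls.

## Working session

There is one attempt and no reset: what is moved stays moved. The work goes in short steps, Python scripts to look and compute and a shell command to move; the robot and the scene stay as the last step left them, time stands still between calls to the robot, and variables do not carry over. Pictures are saved under pics/ and viewed, at most 10 in all, crops included, and the job is handed in when it is done.

```bash
mkdir -p pics
python3 - <<'E'
from workcell import bot
import cv2,pickle
d={}
for n in("top","side"):
    f=bot.grab_frame(n);d[n]=f;cv2.imwrite(f"pics/{n}0.png",f["pixels"]);print(n,f["intrinsics"],f["R"],f["t"])
pickle.dump(d,open("f0.pkl","wb"));print(bot.read_state(),bot.hold_point_z)
E
```

```text
top [[580.24403246   0.         319.28989737]
 [  0.         580.24403246 239.57859426]
 [  0.           0.           1.        ]] [[-0.11819496 -0.99297953 -0.0046474 ]
 [-0.96590576  0.11605547 -0.23142428]
 [ 0.23033893 -0.02286424 -0.97284182]] [-268.57146327  557.52575561  933.51533295]
side [[602.51273157   0.         317.86933269]
 [  0.         602.51273157 238.83405041]
 [  0.           0.           1.        ]] [[-9.99936261e-01 -9.83581409e-03 -5.54359979e-03]
 [-8.88889747e-04  5.58055464e-01 -8.29803175e-01]
 [ 1.12554259e-02 -8.29745356e-01 -5.58028637e-01]] [474.89835591 258.36326292 652.51536908]
{'t': 0.1, 'joints': array([-1.36963901e+00,  3.00406773e-01,  1.52152337e+00,  6.31566591e-06,
        1.32070963e+00, -6.65798897e-02]), 'joint_vel': array([ 7.65013556e-06, -9.47025419e-04, -9.09650468e-04,  3.93536277e-04,
       -2.10157837e-03,  3.15862235e-05]), 'joint_torque': array([-3.99223090e-04, -5.32644761e+01, -3.53284800e+01,  7.09098321e-02,
        2.34447228e-02, -6.20206674e-05]), 'position': array([ 145.46377589, -530.16598207,  204.94603283]), 'orientation': array([-3.11244926e+00, -4.19163677e-01,  1.00970511e-04]), 'ft_force': array([-0.32447671,  0.05841546, -0.00265014]), 'ft_torque': array([ 0.0869706 , -0.00497319,  0.01209608]), 'grip_force': 0.0, 'width': 94.15082686243744} -18.8
```

View pics/top0.png

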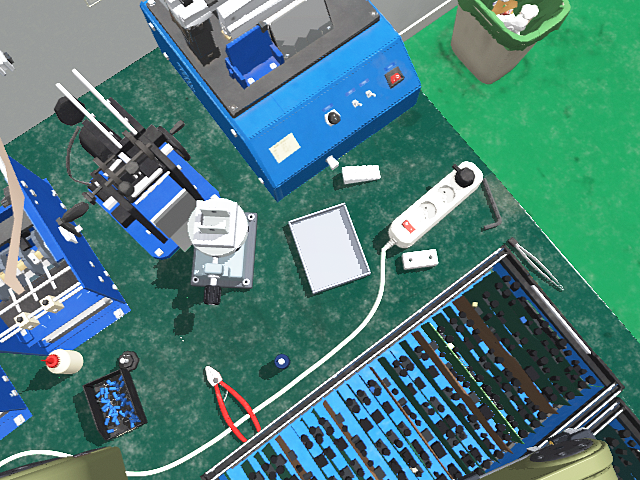

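View pics/side0.png

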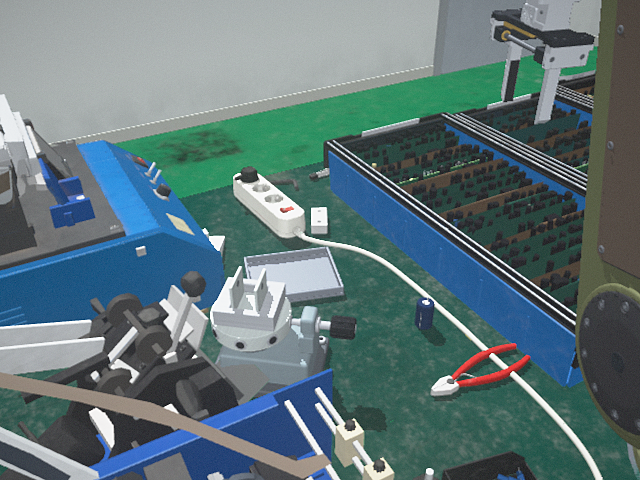

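Top: fixture near (222,245), bracket legs near (214,217), knob (212,290), tray (329,249), capacitor (282,361). Side: bracket legs near (247,290), knob (343,327), tray (293,275). I'll zoom in next.

Run:
```python
import cv2
a=cv2.imread("pics/top0.png")[185:315,170:270];b=cv2.imread("pics/side0.png")[255:385,200:365]
cv2.imwrite("pics/ta.png",cv2.resize(a,None,fx=4.6,fy=4.6,interpolation=cv2.INTER_CUBIC))
cv2.imwrite("pics/sb.png",cv2.resize(b,None,fx=4.6,fy=4.6,interpolation=cv2.INTER_CUBIC))
```

```text
(no output)
```

View pics/ta.png

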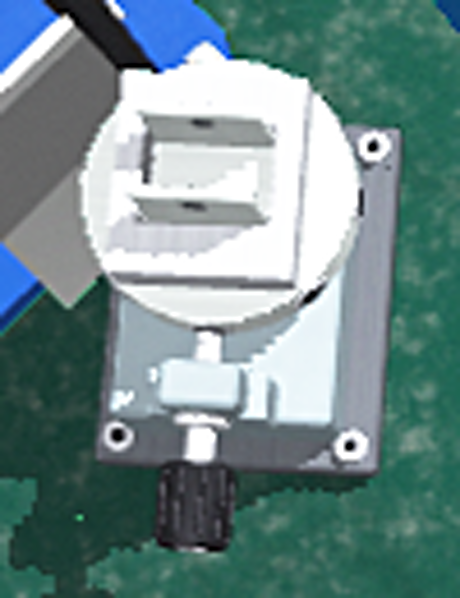

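View pics/sb.png

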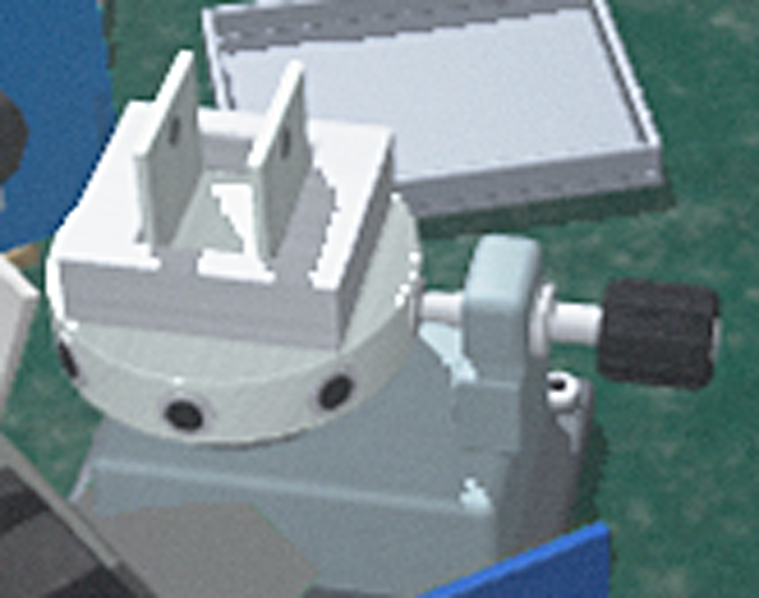

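```bash
cat > h.py <<'E'
import numpy as np
def ray(f,p):
    d=f["R"].T@np.linalg.inv(f["intrinsics"])@np.array([p[0],p[1],1.]);return -f["R"].T@f["t"],d
def onz(f,p,z):
    o,d=ray(f,p);return o+d*(z-o[2])/d[2]
T=lambda u,v:(170+u/4.6,185+v/4.6)
S=lambda u,v:(200+u/4.6,255+v/4.6)
E
python3 - <<'E'
from h import *
import pickle,cv2
np.set_printoptions(precision=1,suppress=True)
d=pickle.load(open("f0.pkl","rb"));t,s=d["top"],d["side"]
g=lambda n,p,z:print(n,onz(t if n[0]=='t' else s,(T if n[0]=='t' else S)(*p),z))
for p in[(400,130),(378,470),(98,460)]:g("t base",p,14)
for p in[(122,72),(308,80),(297,287),(106,276)]:g("t die",p,117)
for p in[(60,265),(335,290),(397,130),(130,103)]:g("s die",p,117)
for p in[(122,113),(272,120),(122,192),(264,200)]:g("t legtop",p,145)
for p in[(137,155),(188,52),(250,165),(300,62)]:g("s legtop",p,145)
g("t knob top centre",(196,508),97);g("t knob ctr",(196,508),90)
g("s knob ctr",(660,333),84)
# tray
for n,f,z in(("top",t,16),("side",s,16)):
    hsv=cv2.cvtColor(f["pixels"],cv2.COLOR_BGR2HSV)
    m=((hsv[...,1]<70)&(hsv[...,2]>90)).astype(np.uint8)*255
    c,_=cv2.findContours(m,cv2.RETR_EXTERNAL,cv2.CHAIN_APPROX_NONE)
    p0=(329,249) if n=="top" else (293,275)
    for k in c:
        if cv2.pointPolygonTest(k,p0,False)>0:
            r=cv2.minAreaRect(k);q=cv2.approxPolyDP(k,8,True)[:,0]
            print(n,r,q.tolist());print(np.array([onz(f,x,z) for x in q]))
print("cap",onz(t,(282,361),46),"gauge",onz(t,(361,174),24),"spare",onz(t,(420,260),18))
E
```

```text
t base [ 596.5 -226.6   14. ]
t base [ 461.6 -205.4   14. ]
t base [478.4 -98.2  14. ]
t die [ 599.4 -137.6  117. ]
t die [ 588.4 -203.9  117. ]
t die [ 512.8 -193.5  117. ]
t die [ 524.8 -126.8  117. ]
s die [ 598.2 -133.4  117. ]
s die [ 527.6 -124.2  117. ]
s die [ 515.4 -189.1  117. ]
s die [ 589.4 -200.8  117. ]
t legtop [ 575.1 -141.8  145. ]
t legtop [ 566.4 -193.5  145. ]
t legtop [ 546.8 -139.9  145. ]
t legtop [ 538.1 -188.3  145. ]
s legtop [ 577.4 -143.1  145. ]
s legtop [ 569.6 -186.6  145. ]
s legtop [ 548.6 -139.2  145. ]
s legtop [ 539.6 -182.2  145. ]
t knob top centre [ 442.  -148.7   97. ]
t knob ctr [ 443.1 -147.5   90. ]
s knob ctr [ 444.8 -144.9   84. ]
top ((328.9062194824219, 247.34014892578125), (77.12541198730469, 61.75120544433594), 70.90650939941406) [[344, 202], [288, 221], [313, 293], [370, 273]]
[[ 598.2 -387.4   16. ]
 [ 574.6 -281.5   16. ]
 [ 438.1 -311.5   16. ]
 [ 461.7 -416.5   16. ]]
side ((301.83062744140625, 330.6983642578125), (305.60992431640625, 225.5482177734375), 40.49781036376953) [[159, 302], [173, 341], [166, 363], [185, 338], [191, 359
[... 732 characters left out ...]
-292.3   16. ]
 [ 460.6 -417.2   16. ]
 [ 379.8 -372.6   16. ]
 [ 251.8 -180.3   16. ]
 [ 374.2 -383.5   16. ]
 [ 499.3 -447.    16. ]
 [ 507.3 -542.5   16. ]
 [ 574.8 -637.6   16. ]
 [ 524.7 -609.6   16. ]
 [ 541.9 -683.9   16. ]
 [ 613.6 -633.5   16. ]
 [ 644.1 -675.3   16. ]
 [ 641.8 -594.1   16. ]
 [ 543.2 -443.9   16. ]
 [ 470.5 -417.2   16. ]
 [ 597.6 -385.8   16. ]
 [ 587.1 -333.1   16. ]
 [ 602.8 -361.4   16. ]
 [ 631.8 -255.6   16. ]
 [ 604.5 -184.5   16. ]
 [ 609.1 -153.3   16. ]
 [ 634.2 -178.7   16. ]
 [ 635.4 -259.9   16. ]
 [ 659.  -271.    16. ]
 [ 653.1 -287.    16. ]
 [ 700.  -313.    16. ]]
cap [ 326.5 -246.8   46. ] gauge [ 645.4 -424.8   24. ] spare [ 474.1 -508.2   18. ]
```

The bracket legs (z=145) centre near (557,-164). The bracket's axis is about -10° and the fixture's about -8.7°. The knob is near (444,-146). The tray centre is near (518,-349), with its x axis at about 12.4°. Next I'll check neighbour heights and work out the moves.

```bash
cat >> h.py <<'E'
from scipy.spatial.transform import Rotation as Ro
def tri(f,p,g,q):
    o,d=ray(f,p);o2,e=ray(g,q);d=d/np.linalg.norm(d);e=e/np.linalg.norm(e)
    k=np.linalg.lstsq(np.c_[d,-e],o2-o,rcond=None)[0];a,b=o+k[0]*d,o2+k[1]*e
    return (a+b)/2,np.linalg.norm(a-b)
def go(s,xyz,yaw):
    "tool shift and turn (about tool z) from state s to xyz with tool y at yaw deg, pointing down"
    R=Ro.from_rotvec(s["orientation"]);y=np.radians(yaw)
    Y=np.array([np.cos(y),np.sin(y),0]);Z=np.array([0,0,-1.]);W=Ro.from_matrix(np.c_[np.cross(Y,Z),Y,Z])
    return R.inv().apply(np.array(xyz)-s["position"]),(R.inv()*W).as_rotvec(),(R.inv()*W).magnitude()
E
python3 - <<'E'
from h import *
from workcell import bot
import pickle
np.set_printoptions(precision=2,suppress=True)
d=pickle.load(open("f0.pkl","rb"));t,s=d["top"],d["side"]
print("machine bottom corner",tri(t,(280,197),s,(222,248)),"top edge corner",tri(t,(237,112),s,(85,143)))
print("bottle-ish right tall white leg",onz(t,(280,197),0))
print(tri(t,(185,125),s,(193,284)), tri(t,(68,110),s,(193,284)))
st=bot.read_state();print(go(st,(500,-250,300),-10),go(st,(557,-164,230),-10))
E
```

```text
machine bottom corner (array([ 600.71, -275.25,  107.83]), np.float64(16.399268136582187)) top edge corner (array([ 708.28, -226.44,  277.02]), np.float64(69.09591521782305))
bottle-ish right tall white leg [ 626.99 -271.17    0.  ]
(array([ 657.93, -139.4 ,  176.59]), np.float64(90.19899094922978)) (array([630.48,  -5.43, 290.03]), np.float64(114.59498379245309))
(array([ 416.03, -176.49,  -94.84]), array([-0.  , -0.  , -1.13]), 1.12852819748328) (array([ 493.74, -244.28,  -24.76]), array([-0.  , -0.  , -1.13]), 1.12852819748328)
```

```bash
python3 -m jog '1 0 0 -60 0 0 0; 1 49 -24 0 0 0 0; 1 49 -24 0 0 0 0; 1 49 -24 0 0 0 0; 1 49 -24 0 0 0 0; 1 49 -24 0 0 0 0; 1 49 -24 0 0 0 0; 1 49 -24 0 0 0 0'; python3 -m jog '0.65 0 0 0 0 0 -0.188; 0.65 0 0 0 0 0 -0.188; 0.65 0 0 0 0 0 -0.188; 0.65 0 0 0 0 0 -0.188; 0.65 0 0 0 0 0 -0.188; 0.65 0 0 0 0 0 -0.188; 0.65 0 0 0 0 0 0'
python3 -c "
from h import *;from workcell import bot
np.set_printoptions(precision=3,suppress=True);s=bot.read_state();print(s['joints'],go(s,(557,-164,200),-10))"
```

```text
t: 1.1
position: [432.9, -276.2, 265.3]
orientation: [-3.113, -0.419, 0.0]
ft_force: [-0.5, -1.3, 0.7]
width: 94.0
grip_force: 0.0
t: 1.98
position: [431.8, -277.6, 265.2]
orientation: [-2.411, -2.013, 0.0]
ft_force: [0.1, -0.3, -0.2]
width: 61.3
grip_force: 0.0
[-0.643  0.177  1.534  0.     1.431 -0.464] (array([134.035, 103.019,  65.156]), array([-0.   , -0.   , -0.005]), 0.004657933865874847)
```

```bash
python3 -m jog '0.65 45 34.3 0 0 0 0; 0.65 45 34.3 0 0 0 0; 0.65 44 34.4 0 0 0 -0.005; 0.65 0 0 60 0 0 0; 0.65 0 0 0 0 0 0'
python3 - <<'E'
from h import *;from workcell import bot
import cv2
np.set_printoptions(precision=3,suppress=True);s=bot.read_state();print(go(s,(557,-164,122),-10))
a=bot.grab_frame("top")["pixels"][140:270,150:280];b=bot.grab_frame("side")["pixels"][190:320,180:310]
cv2.imwrite("pics/c1.png",cv2.resize(np.hstack([a,b]),None,fx=3,fy=3,interpolation=cv2.INTER_CUBIC))
E
```

```text
t: 2.6
position: [555.4, -163.0, 201.7]
orientation: [-2.403, -2.013, 0.006]
ft_force: [0.3, -0.3, 0.1]
width: 61.1
grip_force: 0.0
(array([-0.769,  2.372, 79.71 ]), array([-0.008, -0.001, -0.002]), 0.008107633932645622)
```

View pics/c1.png

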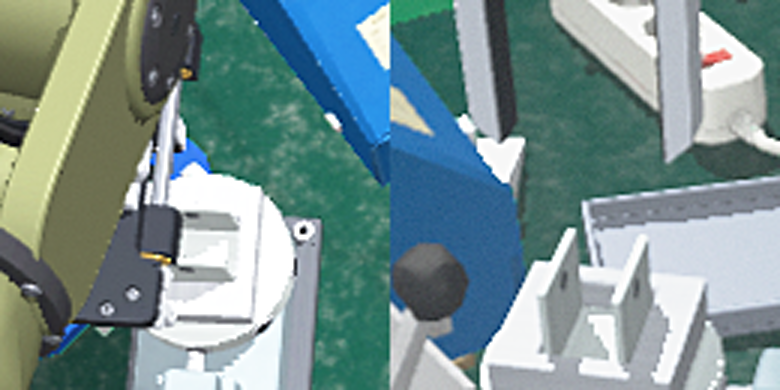

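The fingers (side crop tips at about (495,135) and (670,155)) straddle the legs (565,235)/(640,240). Descending.

```bash
python3 -m jog '0.65 -0.8 2.4 30 0 0 0; 0.65 0 0 30 0 0 0; 0.65 0 0 17 0 0 0; 0.65 0 0 0 0 0 0'
python3 - <<'E'
from h import *;from workcell import bot
import cv2
np.set_printoptions(precision=3,suppress=True);s=bot.read_state();print(go(s,(557,-164,124),-10),s["ft_force"])
b=bot.grab_frame("side")["pixels"][210:340,180:310]
cv2.imwrite("pics/c2.png",cv2.resize(b,None,fx=4.5,fy=4.5,interpolation=cv2.INTER_CUBIC))
E
```

```text
t: 3.2
position: [559.3, -165.6, 129.2]
orientation: [2.406, 2.02, 0.0]
ft_force: [0.2, 0.0, -0.3]
width: 61.3
grip_force: 0.0
(array([ 1.166, -2.501,  5.154]), array([0., 0., 0.]), 0.0003816997301555342) [ 0.162  0.041 -0.255]
```

View pics/c2.png

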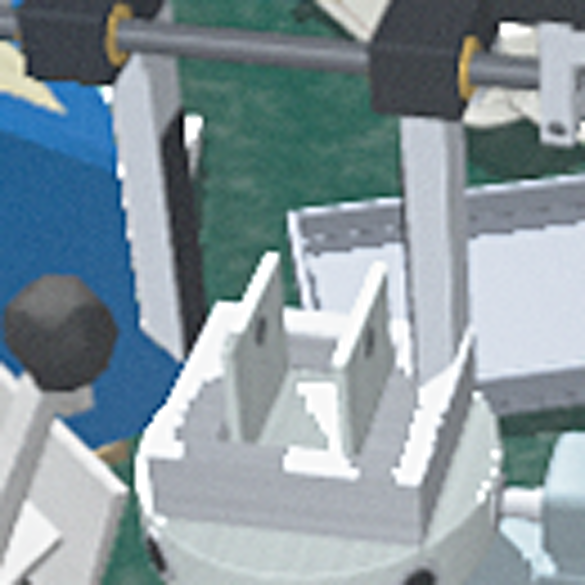

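The fingers sit at mid-depth beside the legs, about 12 mm above the block top (tips about (180,355) and (440,385) in the crop). Closing gently.

```bash
python3 -m jog '0.65 1 -1.5 4 0 0 0; 0.45 0 0 0 0 0 0; 0.3 0 0 0 0 0 0; 0.3 0 0 0 0 0 0; 0.2 0 0 0 0 0 0; 0.2 0 0 0 0 0 0' 12;  python3 -m jog '0.2 0 0 0 0 0 0; 0.2 0 0 0 0 0 0' 25
```

```text
t: 4.0
position: [558.0, -164.0, 124.7]
orientation: [2.405, 2.021, 0.0]
ft_force: [0.7, -1.4, 3.0]
width: 34.0
grip_force: 12.0
t: 4.25
position: [558.0, -164.0, 124.7]
orientation: [2.405, 2.021, 0.0]
ft_force: [0.8, 0.0, 3.9]
width: 34.0
grip_force: 25.0
```

```bash
python3 -m jog '0.2 0 0 -5 0 0 0; 0.2 0 0 -5 0 0 0; 0.2 0 0 -10 0 0 0; 0.2 0 0 -20 0 0 0; 0.2 0 0 -30 0 0 0; 0.2 0 0 -20 0 0 0; 0.2 0 0 0 0 0 0'
python3 - <<'E'
from h import *;from workcell import bot
np.set_printoptions(precision=3,suppress=True);s=bot.read_state();print(s["joints"])
for y in(-10,12.4,-77.6):print(go(s,(518,-349,210),y))
E
```

```text
t: 5.12
position: [558.1, -164.1, 216.1]
orientation: [2.404, 2.02, 0.002]
ft_force: [-0.0, 1.0, -2.2]
width: 33.9
grip_force: 25.0
[-0.349  0.362  1.414 -0.     1.363 -0.176]
(array([-189.081,   -7.71 ,    6.154]), array([0.002, 0.   , 0.001]), 0.002756721499184484)
(array([-189.081,   -7.71 ,    6.154]), array([ 0.002,  0.001, -0.389]), 0.3894614143394031)
(array([-189.081,   -7.71 ,    6.154]), array([ 0.002, -0.001,  1.181]), 1.1813436921569749)
```

```bash
python3 -m jog '0.2 -35 -4 0 0 0 0; 0.2 -35 -4 0 0 0 0; 0.2 -40 -4 0 0 0 0; 0.2 -40 -4 0 0 0 0; 0.2 -40 -4 0 0 0 0; 0.2 0 0 30 0 0 0; 0.2 0 0 40 0 0 0; 0.2 0 0 0 0 0 0'
python3 - <<'E'
from h import *;from workcell import bot
import cv2
np.set_printoptions(precision=3,suppress=True);s=bot.read_state();print(s['width'],go(s,(505,-347,28.5),-10))
b=bot.grab_frame("side")["pixels"][130:330,170:400]
cv2.imwrite("pics/c3.png",cv2.resize(b,None,fx=3,fy=3,interpolation=cv2.INTER_CUBIC))
E
```

```text
t: 6.12
position: [503.9, -346.6, 141.0]
orientation: [-2.4, -2.017, 0.002]
ft_force: [-0.7, 0.3, -1.1]
width: 33.9
grip_force: 25.0
33.88325712948918 (array([ -0.583,   1.828, 112.469]), array([-0.006, -0.003,  0.001]), 0.00712492306031982)
```

View pics/c3.png

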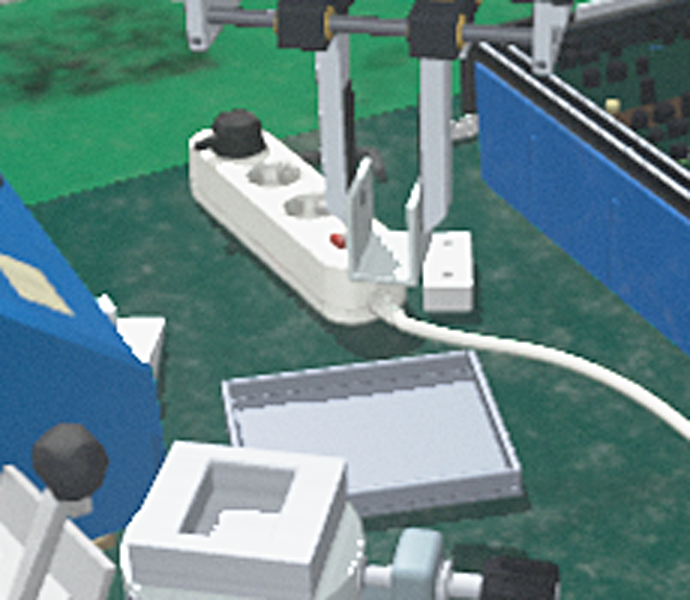

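The bracket is held upright above the tray ((385,230) in the crop). Lowering.

```bash
python3 -m jog '0.2 0 0 40 0 0 0; 0.2 0 0 35 0 0 0; 0.2 0 0 20 0 0 0; 0.2 0 0 8 0 0 0; 0.2 0 0 3 0 0 0; 0.2 0 0 0 0 0 0'
```

```text
t: 6.92
position: [505.9, -347.9, 39.4]
orientation: [2.404, 2.02, 0.0]
ft_force: [-0.1, 0.2, -1.1]
width: 33.8
grip_force: 25.0
```

```bash
python3 -m jog '0.2 0 0 6 0 0 0; 0.2 0 0 3 0 0 0; 0.2 0 0 1.5 0 0 0; 0.2 0 0 0 0 0 0'; python3 -m jog '0.2 0 0 1 0 0 0; 0.2 0 0 0 0 0 0'
```

```text
t: 7.42
position: [505.5, -347.7, 27.9]
orientation: [-2.405, -2.021, -0.0]
ft_force: [-0.5, -0.3, -1.4]
width: 33.8
grip_force: 25.0
t: 7.68
position: [505.6, -347.7, 27.7]
orientation: [2.405, 2.021, 0.0]
ft_force: [-2.4, 1.5, 5.3]
width: 33.9
grip_force: 25.0
```

Contact with the floor (5 N up). Releasing and rising.

```bash
python3 -m jog '0.45 0 0 0 0 0 0; 0.6 0 0 0 0 0 0; 0.65 0 0 0 0 0 0; 0.65 0 0 0 0 0 0; 0.65 0 0 -10 0 0 0; 0.65 0 0 -40 0 0 0; 0.65 0 0 -60 0 0 0; 0.65 0 0 -60 0 0 0'
python3 - <<'E'
from h import *;from workcell import bot
import cv2
np.set_printoptions(precision=3,suppress=True);s=bot.read_state();print(s['joints'],s['width'],s['position']);
for y in(-98.7,81.3):print(go(s,(444,-146,180),y))
a=bot.grab_frame("side")["pixels"][200:360,200:380];b=bot.grab_frame("top")["pixels"][180:340,190:370]
cv2.imwrite("pics/c4.png",cv2.resize(np.hstack([a,b]),None,fx=2.2,fy=2.2,interpolation=cv2.INTER_CUBIC))
E
```

```text
t: 8.68
position: [505.2, -347.5, 199.5]
orientation: [2.405, 2.021, 0.0]
ft_force: [0.0, -0.2, 0.7]
width: 60.9
grip_force: 0.0
[-0.662  0.446  1.336 -0.     1.359 -0.489] 60.908239440819 [ 505.224 -347.484  199.549]
(array([187.937, -95.007,  19.481]), array([ 0.  , -0.  ,  1.55]), 1.5496010845364427)
(array([187.937, -95.007,  19.481]), array([ 0.   ,  0.   , -1.592]), 1.5919916441136797)
```

View pics/c4.png

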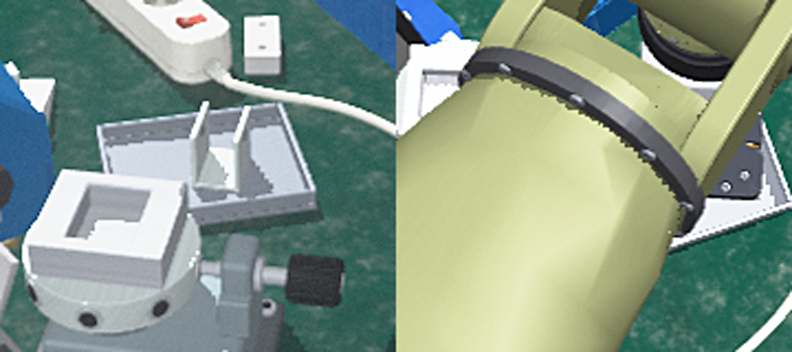

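Bracket stands in the tray ((220,165) in the left half), released. Turning the gripper while moving to the knob, after a check of the blue block on its +y side.

```bash
python3 - <<'E'
from h import *
import pickle
d=pickle.load(open("f0.pkl","rb"));t,s=d["top"],d["side"]
print(tri(t,(128,303),s,(332,372)),tri(t,(130,308),s,(332,405)),onz(t,(128,303),0),onz(t,(128,303),150))
E
python3 -m jog '0.65 0 0 -40 0 0 0; 0.65 45 -24 0 0 0 0; 0.65 47 -24 0 0 0 0; 0.65 47 -24 0 0 0 0; 0.65 47 -24 0 0 0 0; 0.65 0 0 0 0 0 0.188; 0.65 0 0 0 0 0 0.188; 0.65 0 0 0 0 0 0.188'
python3 -m jog '0.65 0 0 0 0 0 0.188; 0.65 0 0 0 0 0 0.188; 0.65 0 0 0 0 0 0.188; 0.65 0 0 0 0 0 0.188; 0.65 0 0 0 0 0 0.188; 0.65 0 0 0 0 0 0.05; 0.65 0 0 0 0 0 0'
python3 -c "
from h import *;from workcell import bot
np.set_printoptions(precision=3,suppress=True);s=bot.read_state();print(s['joints'],go(s,(443.5,-146,170),-98.7))"
```

```text
(array([450.34932143, -23.43335661, 132.11644173]), np.float64(20.178522912161412)) (array([449.1291452 , -14.25621094,  93.6383057 ]), np.float64(22.232887365184187)) [461.94057255  19.65068744   0.        ] [437.29744418 -28.08806942 150.        ]
t: 9.78
position: [442.8, -147.7, 237.3]
orientation: [2.875, 1.266, 0.001]
ft_force: [-0.4, 0.1, 0.5]
width: 60.8
grip_force: 0.0
t: 10.65
position: [442.8, -147.9, 237.1]
orientation: [3.132, -0.238, 0.0]
ft_force: [0.6, 0.2, 0.1]
width: 61.1
grip_force: 0.0
[-0.401  0.087  1.7    0.     1.354  1.322] (array([ 0.353, -1.937, 67.145]), array([ 0., -0.,  0.]), 0.0003407777354264873)
```

```bash
python3 -m jog '0.65 0.3 -1.9 40 0 0 0; 0.65 0 0 40 0 0 0; 0.65 0 0 32 0 0 0; 0.65 0 0 0 0 0 0'
python3 - <<'E'
from h import *;from workcell import bot
import cv2
np.set_printoptions(precision=3,suppress=True);s=bot.read_state();print(go(s,(443.5,-146,67),-98.7),s["ft_force"])
a=bot.grab_frame("side")["pixels"][210:370,240:420];b=bot.grab_frame("top")["pixels"][180:340,150:330]
cv2.imwrite("pics/c5.png",cv2.resize(np.hstack([a,b]),None,fx=2.2,fy=2.2,interpolation=cv2.INTER_CUBIC))
E
```

```text
t: 11.15
position: [442.5, -145.7, 123.6]
orientation: [-3.131, 0.237, 0.005]
ft_force: [0.6, -0.0, 1.1]
width: 61.2
grip_force: 0.0
(array([ 1.207,  0.212, 56.592]), array([-0.001,  0.004,  0.001]), 0.0037643925683416685) [ 0.639 -0.008  1.096]
```

View pics/c5.png

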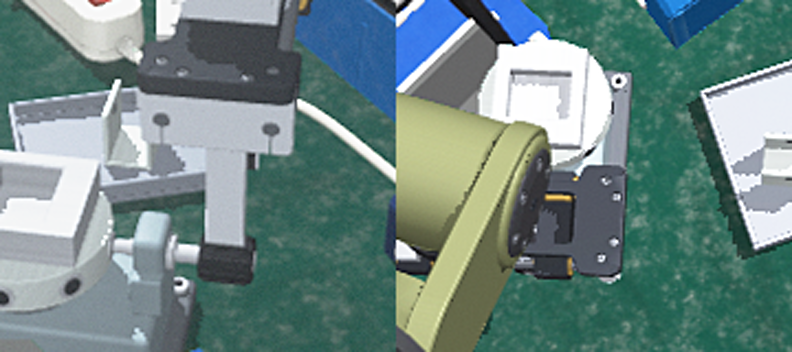

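The near finger (left half, (228,200)) is lined up with the knob (228,262). Descend and pinch.

```bash
python3 -m jog '0.65 1 0 25 0 0 0; 0.65 0 0 20 0 0 0; 0.65 0 0 7 0 0 0; 0.65 0 0 0 0 0 0'; python3 -m jog '0.65 0 0 2 0 0 0; 0.4 0 0 0 0 0 0; 0.25 0 0 0 0 0 0; 0.1 0 0 0 0 0 0; 0.1 0 0 0 0 0 0; 0.1 0 0 0 0 0 0' 15;python3 -m jog '0.1 0 0 0 0 0 0; 0.1 0 0 0 0 0 0' 45
```

```text
t: 11.75
position: [445.0, -146.4, 73.9]
orientation: [3.132, -0.239, 0.002]
ft_force: [0.4, -0.2, 0.5]
width: 61.1
grip_force: 0.0
t: 12.5
position: [444.5, -146.2, 71.0]
orientation: [-3.132, 0.239, -0.0]
ft_force: [-0.6, 1.6, 1.4]
width: 25.8
grip_force: 15.0
t: 12.75
position: [444.5, -146.2, 71.0]
orientation: [-3.132, 0.239, -0.0]
ft_force: [1.3, 2.2, 2.0]
width: 25.0
grip_force: 45.0
```

```bash
python3 -m jog '0.1 -3 0 0 0 0 0; 0.1 -3 0 0 0 0 0; 0.1 -3 0 0 0 0 0; 0.1 -3 0 0 0 0 0; 0.1 -2 0 0 0 0 0; 0.1 0 0 0 0 0 0; 0.1 0 0 0 0 0 0'
```

```text
t: 13.62
position: [431.4, -144.0, 71.0]
orientation: [-3.132, 0.239, -0.003]
ft_force: [8.2, 1.9, -4.1]
width: 25.0
grip_force: 45.0
```

```bash
python3 -m jog '0.1 -1 0 0 0 0 0; 0.1 0 0 0 0 0 0; 0.1 0 0 0 0 0 0'; python3 -m jog '0.1 -1 0 0 0 0 0; 0.1 0 0 0 0 0 0; 0.1 0 0 0 0 0 0'
```

```text
t: 14.0
position: [430.5, -143.9, 71.1]
orientation: [-3.132, 0.239, -0.004]
ft_force: [8.9, 2.7, -2.7]
width: 24.9
grip_force: 45.0
t: 14.38
position: [429.6, -143.7, 71.1]
orientation: [3.132, -0.239, 0.004]
ft_force: [8.8, 2.5, -5.0]
width: 25.0
grip_force: 45.0
```

```bash
python3 -m jog '0.1 -0.7 0 0 0 0 0; 0.1 0 0 0 0 0 0; 0.1 0 0 0 0 0 0; 0.1 0 0 0 0 0 0'
python3 - <<'E'
from workcell import bot
import cv2,numpy as np
a=bot.grab_frame("side")["pixels"][210:370,220:420]
cv2.imwrite("pics/c6.png",cv2.resize(a,None,fx=3.5,fy=3.5,interpolation=cv2.INTER_CUBIC))
E
```

```text
t: 14.88
position: [429.6, -143.7, 71.1]
orientation: [3.132, -0.239, 0.007]
ft_force: [14.5, 2.1, -10.2]
width: 25.1
grip_force: 45.0
```

View pics/c6.png

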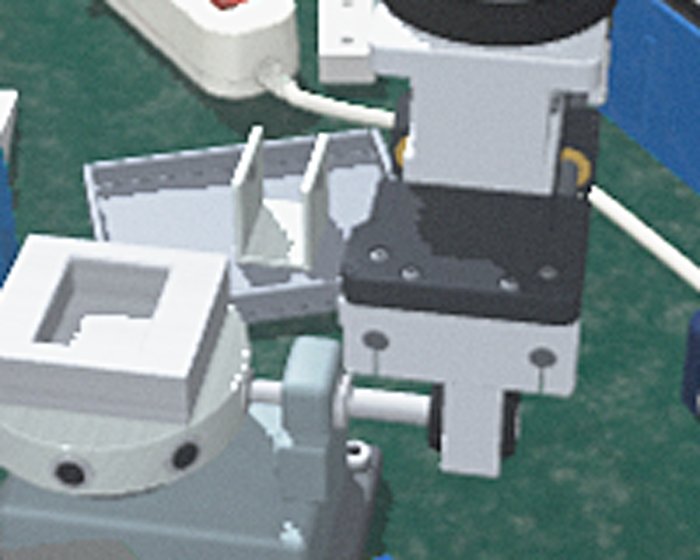

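The stop has been reached: force jumped to 14.5 N with no further travel. The bare rod is visibly longer ((345–435, 405)), the knob is held and the bracket stands in the tray. Handing in.

```bash
python3 -c "
from workcell import bot
print(bot.sign_off())"
```

```text
the job is handed in; nothing more can be done
None
```

The bracket stands base down in the tray, and I handed the job in at about 15 s with the plunger pulled back to its stop (about 15 mm) and still gripped at 45 N; the sign-off returned no verdict.

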